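Snap the marker pens into the clip rail

TASK

Two black marker pens lie loose on the bench. Press each one sideways down into its own place on the clip rail, roughly centred lengthways, until its front and rear spring clips have both snapped over it and it lies level on the rail, fully home. Either pen may go in either place and point either way; let go of both.

Things in the scene. Friction and masses are not known exactly. Their poses are not given: they have to be found in the camera images.
- pen_1_centre (a point): centre of the first black marker pen, 133 mm long and 15 mm thick (it behaves as a 15 x 15 mm square bar, 18 g nominal), lying flat on the bench with its centre 7.5 mm up. Its y axis runs along the pen; at the start z is up.
- pen_2_centre (a point): centre of the second black marker pen, the same in every way as the first.
- clip_rail: clip rail screwed to the bench: grey plate 140 (x) by 150 (y) by 5 mm with two aluminium bars along its y, 14 mm wide, centred at x -47 and +47 mm, tops 34 mm above the bench; between them a channel 80 mm wide, open down to the plate, for fingertips. Origin: middle of underside; z up; x away from the robot, turned up to 0.35 rad. A pen lies along x across both bars.
- left_place (a point): where a pen's centre lies when fully home in the left place (rail y +45 mm): on the bars, 41.5 mm above the bench, midway between its front and rear clip (one on each bar, 94 mm apart). Axes as the rail: the pen lies along x, z is up.
- right_place (a point): the same for the right place (rail y -45 mm); the two places are 90 mm apart.
- left_mouth (a point): middle of the left place at the top of its clips' mouths, 62 mm above the bench. A clip is two sprung orange jaws, 12 mm wide (x), one on each side of the pen; the mouth narrows from 22 mm wide at the top to 12.4 mm at the lips, 51 mm above the bench. A pen merely laid or dropped on the mouths stops about 18 mm above home.
- right_mouth (a point): the same for the right place. Pressing a pen straight down with roughly 7 to 14 N in all spreads the jaws about 2 mm each and they snap shut over it; the lips close just above its upper edges. The clips hold it when it is let go.
There are look-alikes about, which are no part of the job. What is shaped like the part that bears pen_1_centre but orange or purple is not meant.

How it is judged:
At the end, for the whole second after the job is handed in: Each pen is home in a place of its own on the rail: its centre within 12 mm of the place lengthways, 3 mm sideways and 3 mm in height, its length within 0.06 rad of the rail's x axis; both pens at rest and let go (((x of pen_1_centre in the frame of left_place between -0.012 and 0.012 m and y of pen_1_centre in the frame of left_place between -0.003 and 0.003 m and z of pen_1_centre in the frame of left_place between -0.003 and 0.003 m and angle between the y axis of pen_1_centre and the x axis of left_place, either way round below 0.06 rad and x of pen_2_centre in the frame of right_place between -0.012 and 0.012 m and y of pen_2_centre in the frame of right_place between -0.003 and 0.003 m and z of pen_2_centre in the frame of right_place between -0.003 and 0.003 m and angle between the y axis of pen_2_centre and the x axis of right_place, either way round below 0.06 rad) or (x of pen_1_centre in the frame of right_place between -0.012 and 0.012 m and y of pen_1_centre in the frame of right_place between -0.003 and 0.003 m and z of pen_1_centre in the frame of right_place between -0.003 and 0.003 m and angle between the y axis of pen_1_centre and the x axis of right_place, either way round below 0.06 rad and x of pen_2_centre in the frame of left_place between -0.012 and 0.012 m and y of pen_2_centre in the frame of left_place between -0.003 and 0.003 m and z of pen_2_centre in the frame of left_place between -0.003 and 0.003 m and angle between the y axis of pen_2_centre and the x axis of left_place, either way round below 0.06 rad)) and linear speed of each of pen_1, pen_2 below 0.02 m/s); the robot touches nothing.
It also fails if it takes over 56 s, if anything falls off the work surface, if the arm or the gripper's body presses on something with over 40 N, if the wrist force passes 120 N, or if a joint passes its speed limit or range.

ROBOT

A 6-joint arm with a two-finger parallel gripper is mounted at the origin on a cart in front of the work surface, level with it; the furniture and walls round the work are solid. World frame = base frame: x ahead of the robot, y to its left, z up, the work surface at z = 0. Lengths are in m, angles in rad, forces in N, time in s.
With the tool pointing down it reaches from about 0.3 to 0.825 m from the base axis. Payload 5.4 kg.
Tool frame: the origin (TCP) lies at the very end of the fingers, on their centre line; the grasp point (between the pads) lies 19 mm behind it; z points along the fingers, x is the direction in which the jaws open and shut, and the axes are right-handed (so a half turn about z gives the same grasp; the last joint's range is limited). The gripper opens to 92 mm and grips with 3 to 60 N. Pads are 20 mm wide; open, the fingers measure 128 mm over their backs; the gripper's body (75 mm by 189 mm) begins 69 mm behind the grasp point.
Start: joints at [-1.327, 0.158, 1.597, -0, 1.386, -0.21], TCP at [0.252, -0.517, 0.215] pointing down, gripper open.
Joint ranges: [-2.91, 2.91], [-0.94, 2.29], [0.18, 2.7], [-1.29, 4.43], [0.17, 2.64], [-3, 3]. Speed limits (rad/s): [2.57, 2.57, 3.14, 3.14, 3.14, 3.14].

INTERFACE

Orientations are given as a rotation vector (axis times angle).
In Python, from workcell import bot gives the robot as it stands. Calls block until the motion is done:
- bot.goto(position, orientation): joint-space move of the TCP to a pose.
- bot.line_to(position, rot=None, max_speed=0.15): straight line of the TCP; rot=None keeps the orientation; max_speed is the mean speed in m/s.
- bot.set_joints(angles): joint-space move.
- bot.set_gripper(opening, newtons=None): opening from 0.0 (shut) to 1.0 (fully open); newtons is the grip in N (None keeps the last); returns when the fingers have stopped.
- bot.hold(seconds).
- bot.inverse_kinematics(position, orientation): joint angles nearest the present ones, or None.
- bot.read_camera(name): name is "scene" or "top" or "wrist"; returns a dict with "pixels" (480x640x3 uint8, blue, green, red), "fx", "fy", "cx", "cy" (pixels), "R" (3x3) and "t" (3): a world point X has camera coordinates R X + t. Camera axes: x right, y down, z forward; pixel columns grow to the right and rows downward; lengths in m; the calibration is good to about 2 mm. A picture is of the moment at which its call begins. There is no depth.
A pose or a line that the arm cannot do raises bot.MotionError and nothing moves.
- bot.job_done(): hands the job in, once; it reports no verdict.
Readings, each from a call of its own:
- bot.current_clock(): time.
- bot.current_joints(): joint angles.
- bot.current_joint_vel(): joint speeds.
- bot.current_effort(): joint torques, N m.
- bot.current_ee_pos(): TCP position.
- bot.current_tool_rot(): TCP orientation.
- bot.current_contact_force(): force on the tool from outside, world axes, zero at the start.
- bot.current_ft_torque(): the same for the moment, N m.
- bot.current_opening(): opening from 0.0 (shut) to 1.0 (fully open).
Only numpy, scipy, OpenCV 4.12 (cv2) and the standard library are available. Lean on these libraries where they do the work, as an engineer would, in place of code of your own. Each camera call takes 0.05 s, during which the arm holds its last target.

## Working session

There is one attempt and no reset: what is moved stays moved. The work goes in short steps, each a Python script; the robot and the scene stay as the last script left them, time stands still between calls to the robot, and variables do not carry over. Pictures are saved under pics/ and viewed, and the job is handed in when it is done.

```bash
mkdir -p pics; ls; python3 - <<'E'
from workcell import bot
import cv2,pickle
d={}
for n in ["scene","top"]:
    c=bot.read_camera(n); d[n]=c; cv2.imwrite(f"pics/{n}0.png",c["pixels"]); print(n,c["fx"],c["fy"],c["cx"],c["cy"],c["R"],c["t"])
pickle.dump(d,open("cams.pkl","wb")); print(bot.current_clock(),bot.current_tool_rot())
E
```

```text
pics
scene 563.1992311995571 563.1992311995571 321.98627950953454 234.03418582508772 [[-0.86808536 -0.49639215 -0.00475902]
 [-0.28391296  0.50432244 -0.81550739]
 [ 0.40721155 -0.70657888 -0.57872709]] [0.39290282 0.17481706 1.1955156 ]
top 573.2381323135453 573.2381323135453 327.13861039954975 234.0546675149193 [[-0.00499085 -0.9997677  -0.02096768]
 [-0.99145288  0.00768078 -0.13023896]
 [ 0.13036975  0.02013846 -0.9912609 ]] [0.00295295 0.47187959 1.23079934]
0.1 [-2.66322880e+00  1.66420404e+00  1.89084681e-03]
```

View pics/scene0.png

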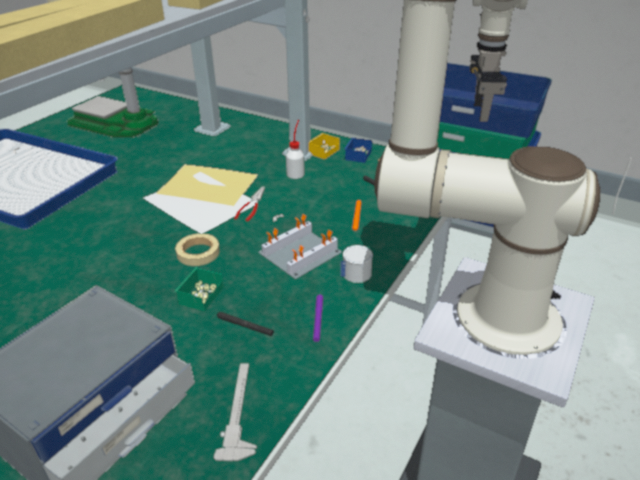

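View pics/top0.png

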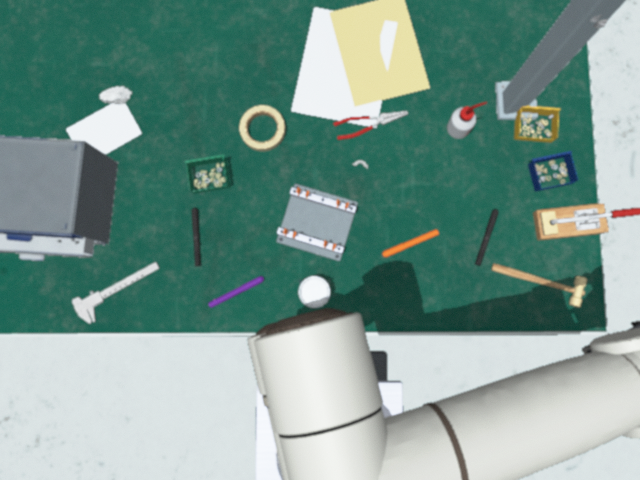

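Candidates in top picture: black bars at (196,236) and (487,237); orange one at (410,243) and purple one at (236,291). The black two fit; the coloured are look-alikes. Enlarging to confirm.

```bash
cat > h.py <<'E'
import numpy as np,cv2,pickle
def pix2w(c,uv,z):
    R=np.array(c["R"]);t=np.array(c["t"])
    d=R.T@np.array([(uv[0]-c["cx"])/c["fx"],(uv[1]-c["cy"])/c["fy"],1.]);o=-R.T@t
    return o+d*(z-o[2])/d[2]
def w2pix(c,X):
    p=np.array(c["R"])@np.array(X,float)+np.array(c["t"]);return np.array([c["fx"]*p[0]/p[2]+c["cx"],c["fy"]*p[1]/p[2]+c["cy"]])
E
python3 - <<'E'
from h import *
d=pickle.load(open("cams.pkl","rb"));c=d["top"];im=c["pixels"]
cr=lambda x,y,w,h:cv2.resize(im[y:y+h,x:x+w],None,fx=4,fy=4,interpolation=cv2.INTER_CUBIC)
a=np.hstack([cr(160,195,70,90),cr(455,195,70,90)]);cv2.imwrite("pics/pens.png",a)
cv2.imwrite("pics/rail.png",cv2.resize(im[175:270,265:370],None,fx=6,fy=6,interpolation=cv2.INTER_CUBIC))
for x,y,w,h in [(175,200,45,75),(470,200,40,70)]:
    s=im[y:y+h,x:x+w].max(axis=2); m=(s<55).astype(np.uint8)
    n,l,st,ce=cv2.connectedComponentsWithStats(m);k=1+st[1:,4].argmax()
    ys,xs=np.where(l==k);P=np.array([pix2w(c,(u+x,v+y),.010) for u,v in zip(xs,ys)])[:,:2]
    r=cv2.minAreaRect((P*1000).astype(np.float32));mm=P.mean(0);w_,v_=np.linalg.eigh(np.cov(P.T));print(st[k],r,mm,v_[:,1],np.arctan2(v_[1,1],v_[0,1]))
E
```

```text
[ 20   9   6  56 124] ((471.8264465332031, 291.9311828613281), (125.2179183959961, 6.978171348571777), 3.7149219512939453) [0.47291089 0.29172596] [-0.99749676 -0.0707122 ] -3.0708213877071673
[16 14  7 20 23] ((495.49981689453125, -361.08306884765625), (2.7842459678649902, 45.292724609375), 69.67770385742188) [ 0.49681459 -0.36118135] [-0.93737661  0.34831752] 2.7858170277944465
```

View pics/pens.png

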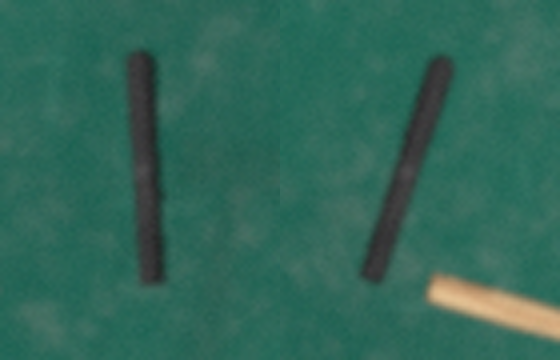

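View pics/rail.png

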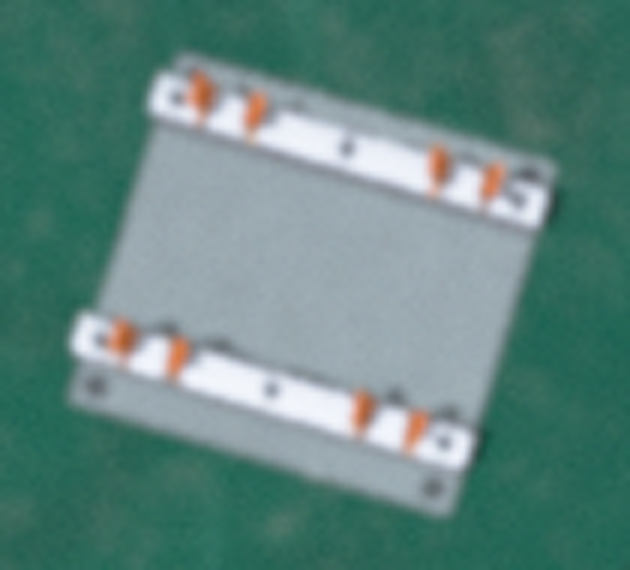

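Both crops show plain black bars (hammer handle is next to the right pen's lower end). Now measure pens and the rail properly.

```bash
python3 - <<'E'
from h import *
d=pickle.load(open("cams.pkl","rb"));c=d["top"];im=c["pixels"]
hsv=cv2.cvtColor(im,cv2.COLOR_BGR2HSV)
def fit(m,x,y,z,n=1):
    N,l,st,ce=cv2.connectedComponentsWithStats(m.astype(np.uint8))
    for k in sorted(range(1,N),key=lambda k:-st[k,4])[:n]:
        ys,xs=np.where(l==k);P=np.array([pix2w(c,(u+x,v+y),z) for u,v in zip(xs,ys)])[:,:2]
        r=cv2.minAreaRect((P*1000).astype(np.float32));w_,v_=np.linalg.eigh(np.cov(P.T))
        print(st[k],np.round(r[0],1),np.round(r[1],1),P.mean(0).round(4),"ang",np.arctan(v_[1,1]/v_[0,1]).round(4))
for x,y,w,h in [(175,200,45,75),(470,200,40,70)]:
    b=im[y:y+h,x:x+w].astype(int); fit((b[...,1]-b[...,2]<28)&(b.max(2)<90),x,y,.010)
x,y,w,h=265,175,105,95
b=im[y:y+h,x:x+w].astype(int)
wh=(b.min(2)>190);cv2.imwrite("pics/m.png",wh*255.)
fit(wh,x,y,.034,2)
org=(b[...,2]-b[...,0]>70)
fit(org,x,y,.056,8)
E
```

```text
[ 17   8   9  58 362] [471.7 295.5] [130.3  14.6] [0.4722 0.2952] ang 0.0828
[  5   9  23  57 348] [ 465.7 -354.1] [ 13.1 132.2] [ 0.465  -0.3535] ang -0.3552
[ 30  59  29  14 178] [458.8  38.4] [65.4 14.1] [0.4583 0.0379] ang 1.2715
[ 43  19  29  13 168] [548.8   9.8] [66.  14.6] [0.5479 0.0096] ang 1.2713
[32 13  3  5 12] [566.   62.5] [8.9 4.4] [0.5664 0.0627] ang 0.1656
[41 16  3  5 12] [559.2  42.9] [4.4 8.9] [0.559  0.0427] ang -0.3052
[18 54  4  5 12] [476.   90.5] [5.9 7.8] [0.4758 0.0909] ang -0.2784
[81 28  3  5 11] [531.8 -44. ] [4.3 8.8] [ 0.5328 -0.0434] ang -0.3062
[28 57  3  5 11] [469.3  71. ] [4.3 8.7] [0.4693 0.071 ] ang -0.3481
[59 66  3  5 11] [449.2   4.1] [4.3 8.7] [0.449  0.0045] ang -0.2329
[68 69  3  5 11] [442.6 -15.2] [4.3 8.7] [ 0.4432 -0.015 ] ang -0.4276
[72 25  2  4  8] [539.7 -23.4] [2.2 6.6] [ 0.5397 -0.0234] ang -0.007[ WARN:0@0.124] global loadsave.cpp:1063 imwrite_ Unsupported depth image for selected encoder is fallbacked to CV_8U.
```

```bash
cat >> h.py <<'E'
from scipy.spatial.transform import Rotation as Ro
def rv(th):
    x=np.array([np.cos(th),np.sin(th),0]);z=np.array([0,0,-1.]);return Ro.from_matrix(np.c_[x,np.cross(z,x),z]).as_rotvec()
YAW=-.302; C=np.array([.5041,.0239]); RX=np.array([np.cos(YAW),np.sin(YAW)]);RY=np.array([-RX[1],RX[0]])
L=C+.045*RY; Rt=C-.045*RY
PEN1=(np.array([.4720,.2953]),.0828);PEN2=(np.array([.4653,-.3538]),-.3552)
def shot(bot,cam,name):
    c=bot.read_camera(cam);cv2.imwrite(f"pics/{name}.png",c["pixels"]);pickle.dump(c,open(f"{name}.pkl","wb"));return c
E
python3 - <<'E'
from h import *
from workcell import bot
p,a=PEN2;r=rv(a-np.pi/2)
print(bot.inverse_kinematics([*p,.12],r))
bot.goto([*p,.14],r);print(bot.current_clock())
bot.set_gripper(.5,55)
shot(bot,"wrist","w1")
c=pickle.load(open("w1.pkl","rb"))
for s in(-1,0,1): print(w2pix(c,[*(p+s*.0665*np.array([np.cos(a),np.sin(a)])),.0075]))
print(bot.current_clock())
E
```

```text
[-8.56692159e-01  2.70715202e-01  1.66019486e+00 -4.44089210e-16
  1.21068259e+00  1.06930417e+00]
1.2667
[316.54669808 300.84376765]
[316.5150838  231.78932334]
[316.47920809 153.42669291]
2.125
```

View pics/w1.png

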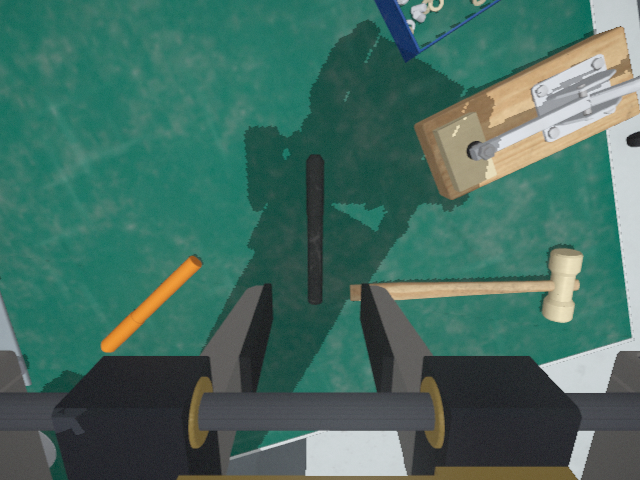

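Wrist view: black pen from (316,155) to (315,303), predicted 153–301, so within ~2 mm; hammer handle clear of the fingers. Grip and carry.

```bash
python3 - <<'E'
from h import *
from workcell import bot
p,a=PEN2
bot.line_to([*p,.0025],max_speed=.15);print(bot.current_contact_force())
bot.set_gripper(0,55);print("op",bot.current_opening(),bot.current_ee_pos())
bot.line_to([*p,.13],max_speed=.2)
r=rv(YAW-np.pi/2)
bot.goto([*Rt,.13],r)
print(bot.current_clock(),bot.current_opening(),bot.current_ee_pos(),bot.current_contact_force())
shot(bot,"wrist","w2")
c=pickle.load(open("w2.pkl","rb"))
for q in (L,Rt):
  for s in(-.047,.047):
    for y in(-.011,.011): print(w2pix(c,[*(q+s*RX+y*RY),.062]).round(1))
shot(bot,"scene","s2")
E
```

```text
[ 0.09251477  0.2109202  -0.55692191]
op 0.15422199431868885 [ 0.46538182 -0.35393783  0.00267492]
5.825 0.1573351407396601 [ 0.49097827 -0.01999282  0.12995305] [ 0.02385651  0.00761676 -0.70455303]
[209. 317.]
[179.3 317.1]
[196.2 190.5]
[163.  190.5]
[330.4 316.9]
[300.7 316.9]
[331.8 190.2]
[298.6 190.3]
```

View pics/w2.png

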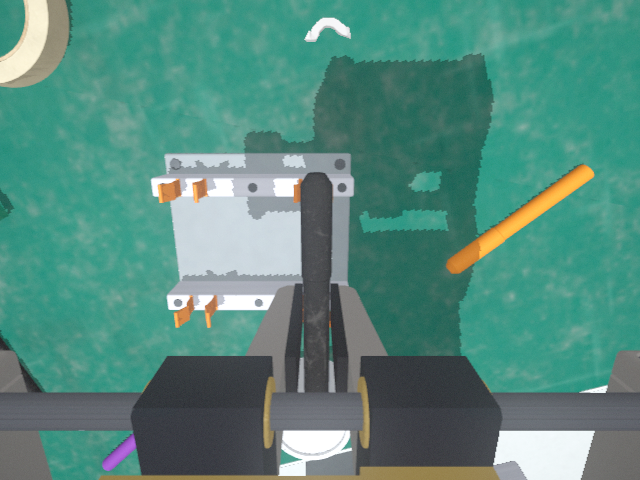

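```bash
python3 - <<'E'
from h import *
c=pickle.load(open("w2.pkl","rb"));im=c["pixels"];k=5
x0,y0,w,h=145,145,215,190
b=cv2.resize(im[y0:y0+h,x0:x0+w],None,fx=3.7,fy=3.1,interpolation=cv2.INTER_CUBIC)
def pt(X,col):
    u=(w2pix(c,X)-[x0,y0]+.5)*[3.7,3.1];cv2.circle(b,tuple(int(v) for v in u),3,col,-1)
for q in (L,Rt):
  for s in(-.053,-.041,.041,.053):
    for y in(-.011,.011): pt([*(q+s*RX+y*RY),.062],(255,0,0))
    for y in(-.0062,.0062): pt([*(q+s*RX+y*RY),.051],(0,255,0))
for s in(-.054,-.040,.040,.054):
  for y in (-.075,.075): pt([*(C+s*RX+y*RY),.034],(0,0,255))
cv2.imwrite("pics/w2z.png",b)
E
```

```text
(no output)
```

View pics/w2z.png

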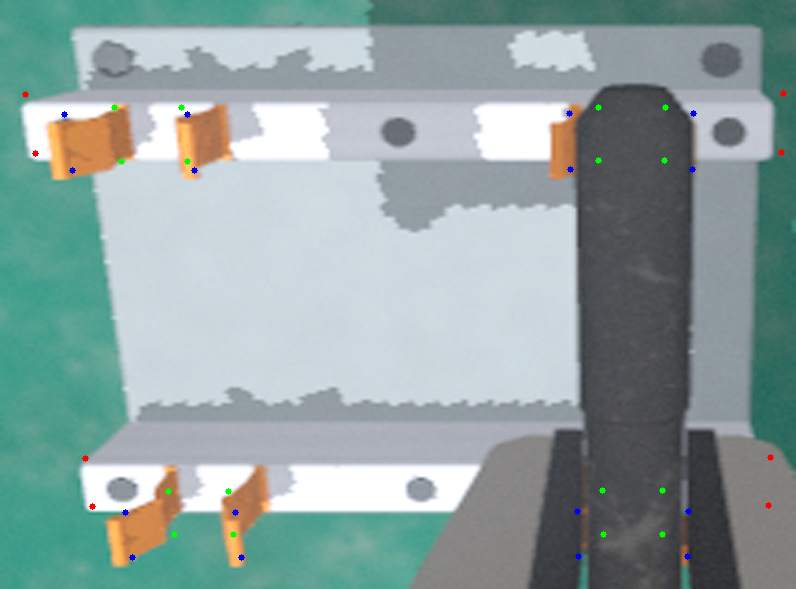

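View pics/s2.png

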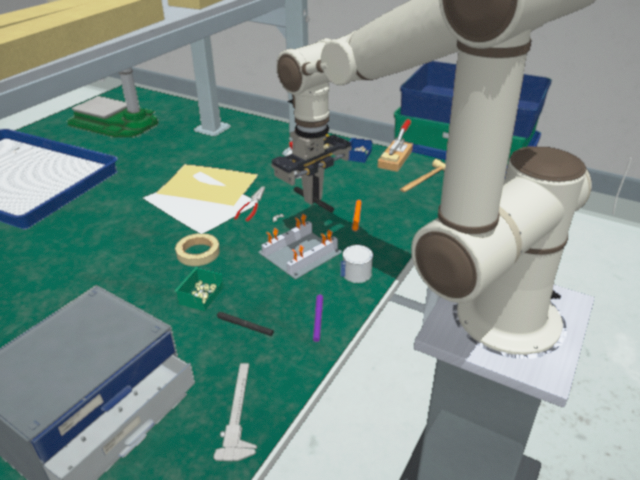

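```bash
python3 - <<'E'
from h import *
from workcell import bot
print(Rt,bot.current_ee_pos(),rv(YAW-np.pi/2),bot.current_tool_rot(),bot.current_joint_vel().round(4) if hasattr(bot.current_joint_vel(),'round') else bot.current_joint_vel())
e=np.array(bot.current_ee_pos())
c=pickle.load(open("w2.pkl","rb"))
for s in(0,.04,.0665):
  for y in(-.0075,.0075): print(s,y,w2pix(c,[*(e[:2]+s*RX+y*RY),e[2]+.005+.0075]).round(1))
im=c["pixels"];b=im.astype(int)
for row in(180,200,230,260):
    m=np.where(im[row,290:345].max(1)<85)[0]+290;print(row,m.min(),m.max())
print([r for r in range(150,200) if im[r,316].max()<85][0])
# fit rail from wrist: bar corners
x0,y0=145,145
obs=np.array([[23,101],[34,160],[772,101],[771,159],[83,465],[93,511]])/[3.7,3.1]+[x0-.5,y0-.5]
mod=[(.054,.075),(.040,.075),(.054,-.075),(.040,-.075),(-.040,.075),(-.054,.075)]
from scipy.optimize import least_squares
f=lambda q:np.concatenate([w2pix(c,[q[0]+x*np.cos(q[2])-y*np.sin(q[2]),q[1]+x*np.sin(q[2])+y*np.cos(q[2]),.034])-o for (x,y),o in zip(mod,obs)])
s=least_squares(f,[*C,YAW]);print(s.x,s.fun.round(1))
E
```

```text
[ 0.49071564 -0.01906346] [ 0.49104181 -0.0202144   0.13002926] [ 1.86199961 -2.5303284  -0.        ] [ 1.85979192e+00 -2.53194995e+00  4.68656443e-04] [ 0.0004 -0.0009 -0.0003 -0.0003  0.0011  0.0008]
0 -0.0075 [332.4 311. ]
0 0.0075 [301.6 311. ]
0.04 -0.0075 [333.4 231.9]
0.04 0.0075 [300.4 231.9]
0.0665 -0.0075 [334.2 172.8]
0.0665 0.0075 [299.5 172.9]
180 304 328
200 301 331
230 302 331
260 302 330
173
[ 0.50289031  0.02540637 -0.29944376] [-0.6  0.4 -0.9  0.3  1.4 -0.5  1.2 -0.2 -0.4 -0.1 -0.9  0.5]
```

Wrist image reproduces the held pen within 0.5 px, and puts the rail about 1 mm further left than the top camera; I use that, and correct the arm's ~1 mm standing error. Lower to just above the mouth and check.

```bash
sed -i 's/^YAW=-.302; C=np.array(\[.5041,.0239\])/YAW=-.300; C=np.array([.5031,.0251])/' h.py; cat >> h.py <<'E'
def approach(bot,p,z,sp=.1):
    t=np.array([*p,z]);bot.line_to(t,rv(YAW-np.pi/2),max_speed=sp);bot.hold(.15)
    off=t-np.array(bot.current_ee_pos());off[2]=0
    bot.line_to(t+off,max_speed=.05);bot.hold(.15);print("ee err mm",(1000*(np.array(bot.current_ee_pos())-t)).round(2));return off
E
python3 - <<'E'
from h import *
from workcell import bot
off=approach(bot,Rt,.070);print(off,bot.current_clock(),bot.current_contact_force())
c=shot(bot,"wrist","w3");im=c["pixels"]
b=np.ascontiguousarray(cv2.resize(im[110:310,220:420],None,fx=3.9,fy=2.9,interpolation=cv2.INTER_CUBIC))
for s in(-.053,-.041,.041,.053):
    for y,z,col in((-.011,.062,(255,0,0)),(.011,.062,(255,0,0))):
        u=(w2pix(c,[*(Rt+s*RX+y*RY),z])-[220,110]+.5)*[3.9,2.9];cv2.circle(b,tuple(int(v) for v in u),3,col,-1)
cv2.imwrite("pics/w3z.png",b)
E
```

```text
ee err mm [-0.72  0.25  0.09]
[-0.00075445  0.00024484  0.        ] 7.225 [-0.63161098  0.15931749  0.08158157]
```

View pics/w3.png

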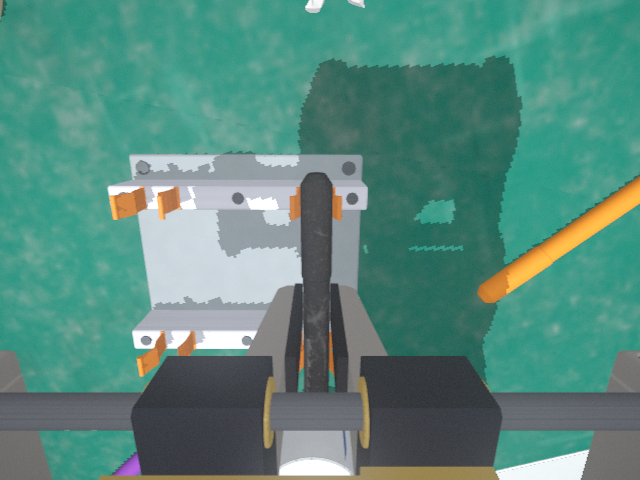

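View pics/w3z.png

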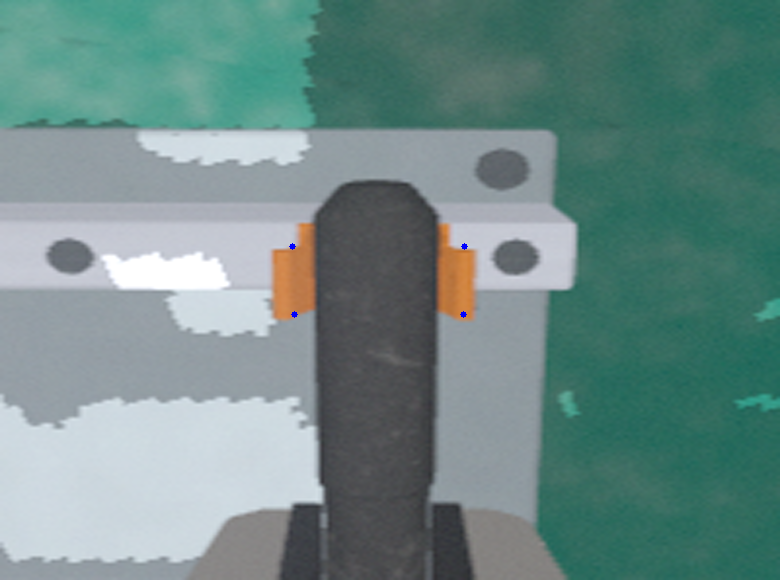

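Wrist view: right-place rear jaws at crop x 273–315 and 437–476, pen at 315–437, so it is centred within ~0.5 mm. Press down stepwise with force checks.

```bash
cat >> h.py <<'E'
def press(bot,xy,z0,z1,step=.003,fmax=35):
    z=z0
    while z>z1+1e-6:
        z=max(z-step,z1);bot.line_to([*xy,z],max_speed=.05)
        f=np.array(bot.current_contact_force());print(round(z,4),f.round(1),round(bot.current_ee_pos()[2],4))
        if np.linalg.norm(f)>fmax: print("STOP");break
E
python3 - <<'E'
from h import *
from workcell import bot
bot.set_gripper(0,60)
press(bot,Rt+[-.0007,.0002],.070,.0355)
print(bot.current_opening(),bot.current_clock(),bot.current_ft_torque())
shot(bot,"wrist","w4")
E
```

```text
0.067 [ 0.2  0.8 -0.4] 0.0667
0.064 [-0.6  0.  -0.5] 0.0637
0.061 [-0.2  0.   0.2] 0.0607
0.058 [-0.   0.4 -0. ] 0.0578
0.055 [1.1 0.5 1.4] 0.0552
0.052 [2.7 0.9 3.6] 0.0526
0.049 [4.3 0.5 0.3] 0.0491
0.046 [ 4.3  0.3 -0.4] 0.0457
0.043 [ 3.5  0.9 -1.2] 0.0426
0.04 [ 3.4  0.9 -0. ] 0.0395
0.037 [0.7 0.1 2. ] 0.0367
0.0355 [-5.8  1.4 14.9] 0.0366
0.15490181114982934 10.4917 [0.35690122 0.90732863 0.02083878]
```

View pics/w4.png

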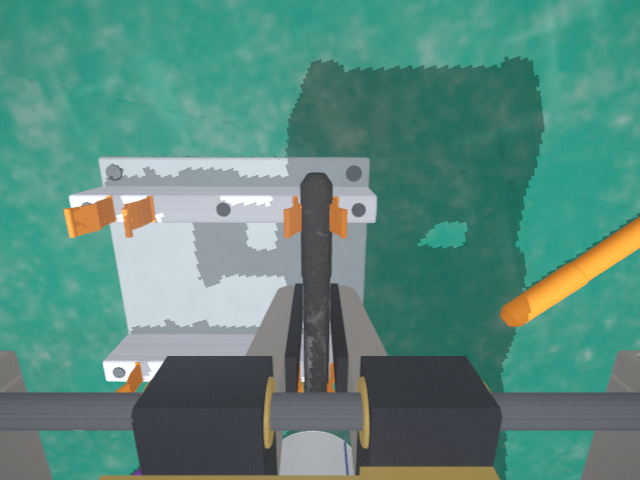

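Pen seated: solid stop at TCP z 0.0366 (pen centre 0.0414), rear jaws at (293,215)/(338,215) over the pen. Release and fetch pen 1.

```bash
python3 - <<'E'
from h import *
from workcell import bot
e=bot.current_ee_pos();bot.line_to([e[0],e[1],.0367],max_speed=.05)
bot.set_gripper(.45,60);print(bot.current_ee_pos())
bot.line_to([*Rt,.15],max_speed=.15)
shot(bot,"wrist","w5")
p,a=PEN1;bot.goto([*p,.12],rv(a-np.pi/2))
c=shot(bot,"wrist","w6")
for s in(-1,0,1): print(w2pix(c,[*(p+s*.0665*np.array([np.cos(a),np.sin(a)])),.0075]))
print(bot.current_clock())
E
```

```text
[ 0.48856985 -0.01761756  0.03659715]
[315.8896852  311.77047541]
[315.71066754 238.9754001 ]
[315.50589825 155.70877895]
13.5667
```

View pics/w5.png

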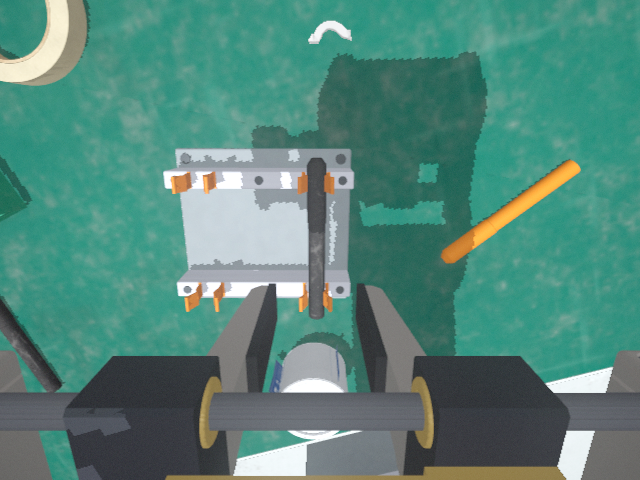

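View pics/w6.png

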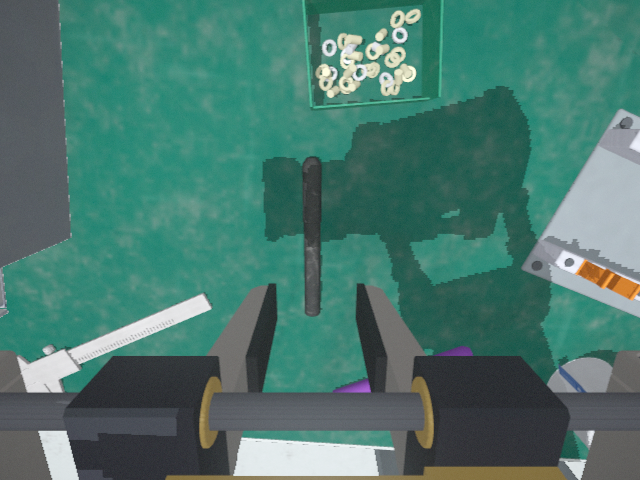

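Wrist views: pen 2 lies in the right place with both orange clips around it (rows 183 and 297); pen 1 at (312,157)–(313,315), predicted 156–312. Grip and carry to the left place.

```bash
python3 - <<'E'
from h import *
from workcell import bot
p,a=PEN1
bot.line_to([*p,.0025],max_speed=.15);print(bot.current_contact_force())
bot.set_gripper(0,60);print("op",bot.current_opening(),bot.current_ee_pos())
bot.line_to([*p,.13],max_speed=.2)
bot.goto([*L,.13],rv(YAW-np.pi/2))
off=approach(bot,L,.070);print(off,bot.current_clock(),bot.current_contact_force(),bot.current_opening())
c=shot(bot,"wrist","w7");im=c["pixels"]
b=np.ascontiguousarray(cv2.resize(im[110:310,220:420],None,fx=3.9,fy=2.9,interpolation=cv2.INTER_CUBIC))
cv2.imwrite("pics/w7z.png",b)
E
```

```text
[-0.40878487  0.51810539 -0.27565   ]
op 0.1515999355068213 [0.47221    0.29539712 0.00280249]
ee err mm [-0.77 -0.    0.08]
[-8.09257487e-04  3.37549598e-05  0.00000000e+00] 18.0417 [ 0.30929762 -0.17922148 -0.16536961] 0.1541985563046437
```

View pics/w7z.png

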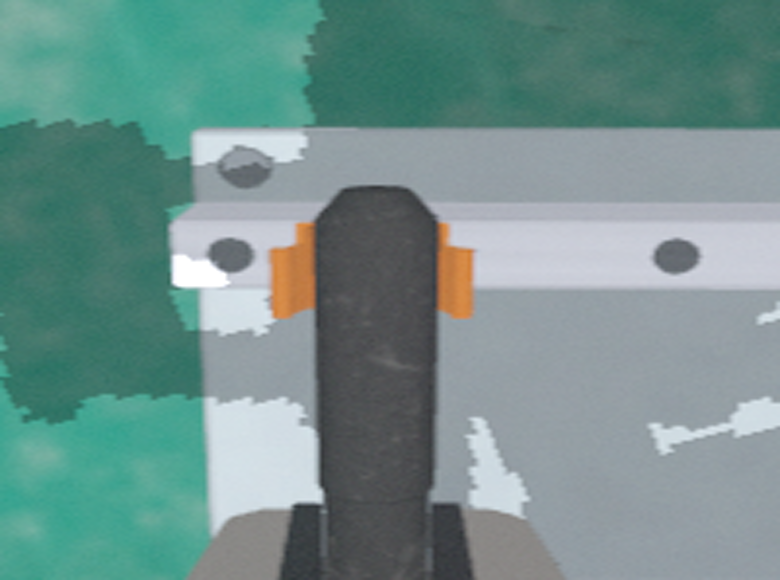

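Crop: jaws at x 271–315 and 437–473, pen at 315–438, so offset is under 0.8 mm; press.

```bash
python3 - <<'E'
from h import *
from workcell import bot
press(bot,L+[-.0007,.0],.070,.0355)
print(bot.current_opening(),bot.current_clock(),bot.current_ft_torque())
e=bot.current_ee_pos();bot.line_to([e[0],e[1],.0367],max_speed=.05)
bot.set_gripper(.45,60)
bot.line_to([*L,.15],max_speed=.15)
bot.line_to([*(C-.03*RX),.17],max_speed=.2)
shot(bot,"wrist","w8");shot(bot,"scene","s8");print(bot.current_clock())
im=cv2.imread("pics/s8.png");cv2.imwrite("pics/s8z.png",cv2.resize(im[200:290,240:360],None,fx=6,fy=6,interpolation=cv2.INTER_CUBIC))
E
```

```text
0.067 [-0.1 -1.  -0.3] 0.0666
0.064 [0.1 0.9 0. ] 0.0637
0.061 [ 0.2 -0.7 -0.3] 0.0607
0.058 [-0.1  0.3 -0.5] 0.0579
0.055 [1.4 1.  1.4] 0.0553
0.052 [1.8 0.9 4. ] 0.0528
0.049 [4.  1.4 1.5] 0.0491
0.046 [ 4.4  0.6 -0.1] 0.0457
0.043 [ 3.3  0.6 -0.2] 0.0426
0.04 [ 3.3  1.8 -0.5] 0.0395
0.037 [0.9 1.2 2.5] 0.0368
0.0355 [-5.7  1.2 15.4] 0.0367
0.15407464606429555 21.0917 [0.27780776 0.84382218 0.00911927]
23.3583
```

View pics/w8.png

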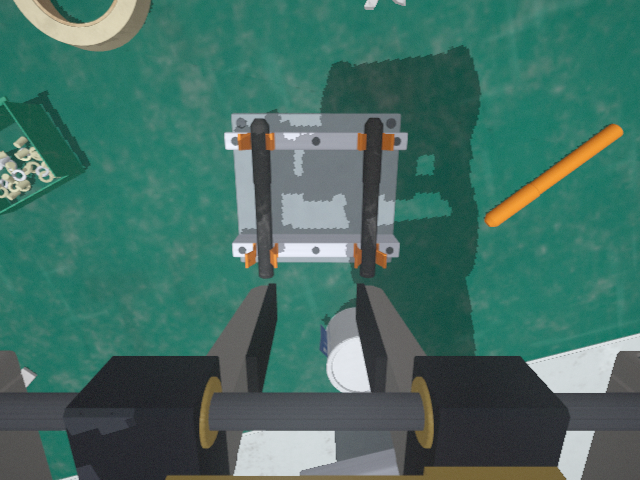

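View pics/s8z.png

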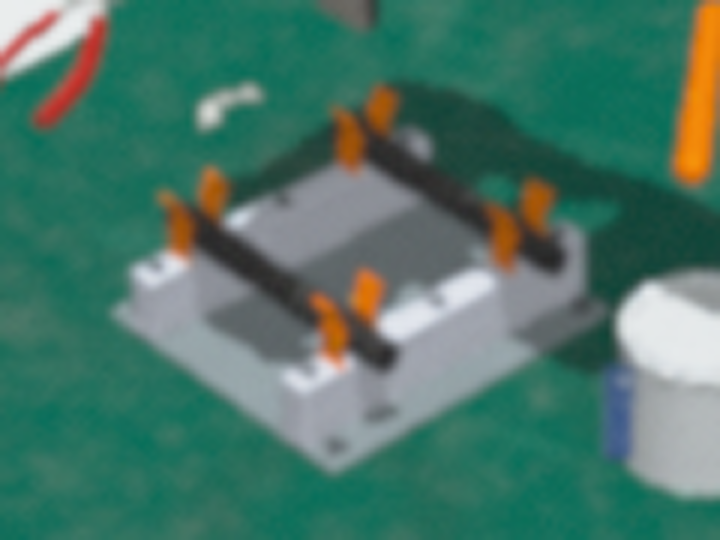

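Both pens sit low between all four jaws. One numeric check of centring and angle before handing in.

```bash
python3 - <<'E'
from h import *
c=pickle.load(open("w8.pkl","rb"));im=c["pixels"];s=pickle.load(open("s8.pkl","rb"))
for nm,x,q in(("L",240,L),("R",350,Rt)):
    b=im[105:285,x:x+45].astype(int);m=(b.max(2)<75)&(b.max(2)-b.min(2)<14)
    N,l,st,ce=cv2.connectedComponentsWithStats(cv2.morphologyEx(m.astype(np.uint8),cv2.MORPH_OPEN,np.ones((5,5),np.uint8)));k=1+st[1:,4].argmax()
    v,u=np.where(l==k);P=np.array([pix2w(c,(a+x,d+105),.046) for a,d in zip(u,v)])[:,:2]-q
    X=P@RX;Y=P@RY
    print(nm,"len",X.min(),X.max(),"cx",(X.min()+X.max())/2,"cy",np.median(Y),"slope",np.polyfit(X,Y,1)[0])
    for sx in(-.0665,.0665):
        print("  scene pen end pred home",w2pix(s,[*(q+sx*RX),.0415]).round(1),"if 9mm up",w2pix(s,[*(q+sx*RX),.0505]).round(1), "crop",((w2pix(s,[*(q+sx*RX),.0415])-[240,200])*6).round())
E
```

```text
L len -0.005348109876997245 0.05249662500873423 cx 0.023574257565868492 cy -5.207292056363141e-05 slope 0.02526917118936712
  scene pen end pred home [302.8 258.7] if 9mm up [302.7 255.6] crop [377. 352.]
  scene pen end pred home [266.7 234.3] if 9mm up [266.5 231.3] crop [160. 206.]
R len -0.007180463748960607 0.06337291969981765 cx 0.02809622797542852 cy 0.000909795883796296 slope -0.016611729675453716
  scene pen end pred home [331.1 242.8] if 9mm up [331.1 239.7] crop [547. 257.]
  scene pen end pred home [294.7 220.2] if 9mm up [294.6 217.2] crop [328. 121.]
```

```bash
python3 - <<'E'
from h import *
c=pickle.load(open("w8.pkl","rb"))
for q,a,b in((L,(260.5,118.5),(265,277.5)),(Rt,(374,118),(368,277.5))):
    A,B=[pix2w(c,p,.0415)[:2]-q for p in(a,b)]
    print([(1e3*v@w).round(1) for v in(A,B) for w in(RX,RY)],"ang",((A-B)@RY/((A-B)@RX)).round(3))
from workcell import bot
print(bot.current_contact_force(),bot.current_clock());bot.job_done()
E
```

```text
[np.float64(63.3), np.float64(-1.1), np.float64(-71.2), np.float64(1.4)] ang -0.018
[np.float64(63.5), np.float64(-0.0), np.float64(-71.3), np.float64(-0.9)] ang 0.006
[-0.60194417 -0.47705288  0.40524548] 23.3583
the job is handed in; nothing more can be done
```

I gripped each black pen at its middle and pressed one into the right place and the other into the left. I then let go of both, moved the arm clear and handed the job in at 23.4 s.

- **Pressing:** both presses ended on a solid stop of about 15 N. The fingertips were then at z ≈ 0.0366–0.0367 m, which puts the pen centres at about 41.5 mm.
- **Snap-in:** the last wrist and scene pictures show each pen low between both its clips. The pens' near ends appear within 1–1.5 px of where a level, fully home pen should be.
- **Alignment:** by end pixels read off by eye in the last wrist picture, both pens sit about 4 mm towards the robot lengthways (12 mm allowed). They are within 1 mm sideways (3 mm allowed) and turned by at most 0.02 rad (0.06 allowed).

**Failed and disagreeing checks:**
- The automatic pen outline in the last picture broke up along the pens, so I used the hand-read end pixels instead.
- The top and wrist cameras disagreed on the rail by about 1–2 mm. I leaned towards the wrist camera, because it matched the held pen to about 0.5 px.
- The correction for the arm's position error had little effect and left about 0.75 mm.

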